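Tighten a lens retaining ring with a pin spanner

ROBOT

A 7-joint arm with a two-finger parallel gripper is mounted at the origin on the work surface. World frame = base frame: x ahead of the robot, y to its left, z up, the work surface at z = 0. Lengths are in mm, angles in rad, forces in N, time in s.
With the tool pointing down it reaches from about 350 to 775 mm from the base axis. Payload 3.1 kg.
Tool frame: the origin (TCP) lies on the centre line of the jaws, within the pads' length; the fingertips stand 25 mm ahead of it and the grasp point (between the pads) lies 6 mm ahead of it (r.tcp_to_tips is the distance from the TCP to the fingertips, in mm); z points along the fingers, y is the line along which they close (so a half turn about z gives the same grasp; the last joint's range is limited). The gripper opens to 85 mm and grips with 20 to 120 N. Pads are 22 mm wide; open, the fingers measure 114 mm over their backs; the gripper's body (76 mm by 85 mm) begins 54 mm behind the grasp point. The pads swing forward as they close: fully open they stand 13 mm farther back than shut.
Start: joints at [1.185, 0.311, 0.014, 1.512, -0.004, 1.319, -0.027], TCP at [185.42, -517.818, 256.304] pointing down, gripper open.
Joint ranges: [-2.7, 2.7], [-0.3, 1.91], [-1.27, 1.3], [0.12, 2.57], [-1.44, 4.58], [0.2, 2.03], [-3.05, 3.05]. Speed limits (rad/s): [2.79, 2.79, 3.14, 3.14, 3.14, 3.14, 3.14].

INTERFACE

Orientations are given as [roll, pitch, yaw] about the fixed x, y, z axes, in that order (R = Rz(yaw) Ry(pitch) Rx(roll)).
In Python, from bench import r, imaging, look_for, silhouettes gives the robot as it stands. The module is installed in compiled form; this text tells all that it offers.
- The arm moves only by the shell command python3 -m jog 'ROWS' [OPENING] [FORCE]. ROWS is JSON, one flat list of numbers, 4 for each row, row after row: the shift along the tool's x, y, z in mm, then the turn about the tool's z in rad. A call has 1 to 8 rows; each row shifts and turns the commanded pose from where the row before left it, along the tool's axes as they then stand; what a row does not reach is not made up. A row lasts 1/12 s, in which the tool goes at most 41.7 mm and 7.16 degrees, less where a joint would pass 70% of its speed; a pose out of reach is approached as far as the arm can. A call is refused whole if a number of a shift passes 41.7 or a number of a turn 0.125, either way. A call with a gripper value outside its range is refused whole. OPENING is the closure, from -1 (fully open) to 1 (shut), set as the call begins (- or left out, the last holds). The fingers move at their own pace and stop on an object; FORCE is the grip in N (left out, the last holds). Time passes only in rows, so rows that do not move let the fingers close. It gives the time, the measured TCP pose, the force, the opening and the grip force at its end, in the units of the state.
- r.observe(): the state, without advancing time (a new reading comes with each control period).
- imaging.snapshot(name): name is "scene" or "side" or "wrist"; returns the picture (384x512x3 uint8, red, green, blue); there is no depth.
- imaging.camera_model(name): a dict with "K" (3x3 intrinsics, pixels), "R" (3x3) and "t" (3): a world point X has camera coordinates R X + t; the wrist camera has in their place "mount" (4x4, takes a point from camera to tool coordinates, whose origin is the TCP and whose axes are the flange's). Camera axes: x right, y down, z forward; pixel columns grow to the right and rows downward; lengths in mm; the calibration is good to about 2 mm. A picture is of the moment at which its call begins: read the wrist's pose just before it. camera_model takes no time and is no camera call.
- r.sign_off(): hands the job in; it is judged then, once.
Trained networks look in the newest picture that a camera, given by its name, has taken for a name from the list of things; names that differ only in an ending like _2 or _b are one class to them, and where a whole thing is asked for, a point or a joint stands for the part that bears it (a point fixed in the world has none). Each returns a list of dicts, best first, with "score" (0 to 1); they miss things now and then, are a little off and sometimes report something else, mostly with a low value. They report only what shows in the picture. A call takes as long as a camera call.
- look_for(thing, camera): "extent" ([left, top, right, bottom] in pixels, round what is visible of it).
- silhouettes(thing, camera): "mask" (384x512 bool, what is visible of it) and "extent" ([left, top, right, bottom] in pixels, round what is visible of it).
The state is a dict: "time_s": time; "q": joint angles; "qd": joint speeds; "joint_torque": joint torques, N m; "ee_pos": TCP position; "orientation": TCP orientation; "force": force on the tool from outside, world axes, zero at the start; "ft_torque": the same for the moment, N m; "grip_width": opening from 0.0 (shut) to 1.0 (fully open); "grasp_force": force on a finger pad.
Only numpy, scipy, OpenCV 4.12 (cv2) and the standard library are available. Lean on these libraries where they do the work, as an engineer would, in place of code of your own. Each camera call takes 0.05 s, during which the arm holds its last target. There are 200 camera calls.

TASK

Take the two-pin spanner from its rack, put both pins fully into the two holes of the lens retaining ring, and only then screw the ring clockwise with the spanner until it is fully home at its stop, gently, without forcing pins or thread. Then stand the spanner back in its rack with its pins in the rack's holes and let go; touch the lens and its stand with nothing but the spanner, and leave everything else where it is.

Things in the scene. Friction and masses are not known exactly. Their poses are not given: they have to be found in the camera images.
- ring_face (a point): Centre of the top face of the lens retaining ring, 73 mm above the bench: aluminium, 61 mm across, a round lens in its middle, two round pin holes (8 mm wide, 9 mm deep) 20 mm either side of the centre. z up, x and y those of the stand: this frame does not turn with the ring. The barrel under it rides on springs: 2 N to start, then 1.2 N per mm, 7 mm of travel, then hard. This point sinks with it.
- stand: Blue stand bolted to the bench, 110 mm square, 18 mm thick; a steel collar (90 mm across) rises to 42 mm, in it the black lens barrel (72 mm across) with the ring on top. Origin: centre of its underside, z up; a yellow mark lies on its -x side.
- ring (a joint): How far the ring is screwed in, rad; grows clockwise seen from above. Starts at 0 to 0.3; home at a hard stop at 0.75. Stiff (0.22 N m), stays where left. It does not tell where the holes are: at home the line through both holes lies an unknown 0.05 to 0.75 rad clockwise of the stand's x axis; at reading q, (0.75 - q) counter-clockwise of that. See or feel for them.
- spanner_grip (a point): Where to grip the pin spanner: centre of its upright orange handle, 42 mm above its shoulder. The handle is a blade 12 mm thick (along y), 30 mm wide (x), from 9 to 65 mm above the shoulder. Below it a steel crossbar (54 x 13 x 9 mm, along x) with two round-ended pins, 6 mm thick, 8 mm long, pointing down, 20 mm either side of the middle along x. About 0.16 kg. z is up the handle.
- spanner_shoulder (a point): Middle of the underside of the spanner's crossbar (the shoulder, from which the pins stick out 8 mm down), on the spanner's axis; axes as for spanner_grip. It lies on the ring's face when both pins are fully in, and 8 mm above it when the pins stand on the face.
- rack_top (a point): Centre of the top face of the spanner's rack, 30 mm above the bench: a fixed blue block 84 x 46 mm (x, y) with two holes 10 mm wide, 14 mm deep, 20 mm either side of this point along x, on a foot 110 x 70 mm. The spanner stands in it at the start, pins in the holes, shoulder on this face.
- board: Bystander: green circuit board, 100 x 150 x 14 mm, lying flat. Origin: on its axis or middle, on the underside.
- bottle: Bystander: green drinking bottle, 210 mm tall, 68 mm across. Origin: on its axis or middle, on the underside.
- cup: Bystander: blue pen cup, 100 mm tall, 76 mm across. Origin: on its axis or middle, on the underside.
- cap: Bystander: black lens cap, 66 mm disc, 12 mm high. Origin: on its axis or middle, on the underside.
- spare: Bystander: spare brass ring, 60 mm across, 8 mm high, without pin holes. Origin: on its axis or middle, on the underside.
- jar: Bystander: amber jar with white lid, 70 mm tall, 60 mm across. Origin: on its axis or middle, on the underside.
- driver: Bystander: red-handled screwdriver, about 0.2 m long, lying flat. Origin: middle of its underside.
- tape: Bystander: yellow tape roll, 90 mm across, 24 mm high. Origin: on its axis or middle, on the underside.

How it is judged:
By the outcome, as a careful person would: the job done as asked, in the order asked, and still so for the second after the job is handed in, with the robot touching nothing.
It also fails if it takes over 72 s, if anything falls off the work surface, if the arm or the gripper's body presses on something with over 40 N, if the wrist force passes 120 N, or if a joint passes its speed limit or range.

## Working session

There is one attempt and no reset: what is moved stays moved. The work goes in short steps, Python scripts to look and compute and a shell command to move; the robot and the scene stay as the last step left them, time stands still between calls to the robot, and variables do not carry over. Pictures are saved under pics/ and viewed, at most 13 in all, crops included, and the job is handed in when it is done.

```bash
mkdir -p pics; cat > h.py <<'E'
import numpy as np, cv2
from scipy.spatial.transform import Rotation as Ro
from bench import r, imaging, look_for, silhouettes
def cam(n,s=None):
    m=imaging.camera_model(n); K=np.array(m["K"])
    if n!="wrist": return K,np.array(m["R"]),np.array(m["t"]).ravel()
    s=s or r.observe(); T=np.eye(4); T[:3,:3]=Ro.from_euler('xyz',s["orientation"]).as_matrix(); T[:3,3]=s["ee_pos"]
    C=np.linalg.inv(T@np.array(m["mount"])); return K,C[:3,:3],C[:3,3]
def atz(c,uv,z):
    K,R,t=c; d=R.T@np.linalg.solve(K,[uv[0],uv[1],1.]); o=-R.T@t
    return o+d*(z-o[2])/d[2]
def proj(c,X):
    K,R,t=c; p=K@(R@np.array(X,float)+t); return p[:2]/p[2]
def save(img,f): cv2.imwrite(f,img[:,:,::-1])
E
python3 - <<'E'
from h import *
s=r.observe(); print(s["ee_pos"],s["orientation"],s["grip_width"],r.tcp_to_tips)
print(np.array(imaging.camera_model("wrist")["mount"]).round(3).tolist())
ims=[]
for n in("scene","side"):
    im=imaging.snapshot(n); ims.append(im); c=cam(n); print(n,(-c[1].T@c[2]).round())
    for th,z in(("spanner_grip",72),("stand",18),("ring_face",73),("rack_top",30)):
        try:
            for d in silhouettes(th,n)[:1]:
                v,u=np.nonzero(d["mask"]); print(n,th,round(d["score"],2),np.round(d["extent"]),u.mean().round(1),v.mean().round(1),atz(c,(u.mean(),v.mean()),z).round())
        except Exception as e: print(th,e)
big=cv2.resize(np.vstack(ims),(800*512//1024*1,600))
save(np.vstack(ims)[:, :],"pics/raw.png")
save(cv2.resize(np.hstack(ims),(800,300)),"pics/a.png")
save(ims[0],"pics/scene.png");save(ims[1],"pics/side.png")
E
```

```text
[ 185.15343574 -517.16844604  255.17716684] [-3.13915322e+00  1.01672019e-04  3.43843011e-01] 0.9975510884359922 25.0
[[-0.0, -0.949, -0.315, 82.21], [1.0, -0.001, 0.0, 0.111], [-0.0, -0.315, 0.949, -118.204], [0.0, 0.0, 0.0, 1.0]]
scene [1023.  550. 1143.]
scene spanner_grip 0.43 [234. 157. 251. 172.] 245.1 163.8 [ 511. -137.   72.]
scene stand 0.8 [286. 219. 334. 262.] 308.9 238.9 [532. 195.  18.]
scene ring_face 0.59 [298. 222. 323. 242.] 309.5 231.8 [538. 197.  73.]
scene rack_top 0.83 [229. 163. 264. 183.] 245.8 174.2 [ 519. -127.   30.]
side [ 445. -886. 1024.]
side spanner_grip 0.67 [232. 230. 253. 252.] 242.4 242.5 [ 503. -158.   72.]
side stand 0.72 [218. 142. 256. 181.] 238.1 162.9 [527. 193.  18.]
side ring_face 0.9 [226. 142. 251. 165.] 238.2 154.0 [527. 172.  73.]
side rack_top 0.89 [221. 238. 264. 269.] 243.4 256.0 [ 503. -170.   30.]
```

View pics/scene.png

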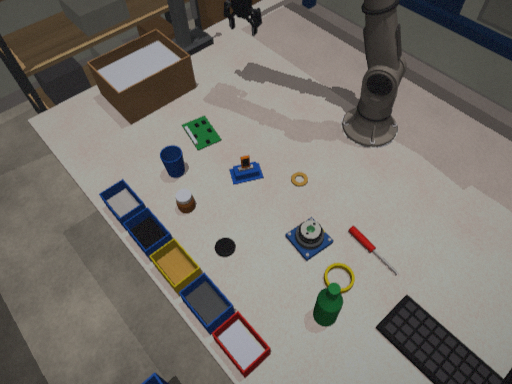

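View pics/side.png

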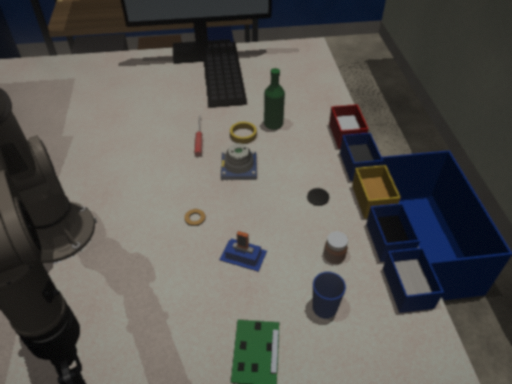

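The scene view shows the rack with the spanner at about (245,172) and the stand at (309,238). In the side view they are at (243,254) and (238,160). I'm moving over the spanner for a wrist view.

```bash
python3 -m jog '[35,-20,0,0,35,-20,0,0,35,-20,0,0,35,-20,0,0,35,-20,0,0,35,-20,0,0]' -1; python3 -m jog '[35,-20,0,0,35,-20,0,0,35,-20,0,0,35,-20,0,0,35,-20,0,0,35,-20,0,0,0,0,0,0]'
cat > look.py <<'E'
from h import *
import sys
f,th,z=sys.argv[1],sys.argv[2].split(','),[float(a) for a in sys.argv[3].split(',')]
s=r.observe(); c=cam("wrist",s); im=imaging.snapshot("wrist"); save(im,f)
print(np.round(s["ee_pos"],1),np.round(s["orientation"],4),np.round(s["force"],1))
for t,zz in zip(th,z):
    for d in silhouettes(t,"wrist")[:1]:
        cn,_=cv2.findContours(d["mask"].astype(np.uint8),cv2.RETR_EXTERNAL,cv2.CHAIN_APPROX_NONE)
        k=max(cn,key=cv2.contourArea)[:,0]
        P=np.array([atz(c,p,zz)[:2] for p in k]).astype(np.float32)
        R=cv2.minAreaRect(P); print(t,round(d["score"],2),np.round(d["extent"]),"rect ctr",np.round(R[0],1),np.round(R[1],1),"deg",round(R[2],1))
E
python3 look.py pics/w1.png spanner_grip,rack_top 72,30
```

```text
time_s: 1.0
ee_pos: [343.6, -332.5, 256.6]
orientation: [3.141, -0.0, 0.344]
force: [1.2, -1.4, -0.7]
grip_width: 0.997
grasp_force: 0.0
time_s: 1.58
ee_pos: [505.1, -139.6, 256.6]
orientation: [-3.136, -0.007, 0.359]
force: [0.5, 1.7, 0.4]
grip_width: 0.999
grasp_force: 0.0
[ 505.1 -139.6  256.6] [-3.1364 -0.0074  0.3592] [0.5 1.7 0.4]
spanner_grip 0.68 [241. 150. 282. 198.] rect ctr [ 508.7 -149.1] [25.8 49.9] deg 62.5
```

View pics/w1.png

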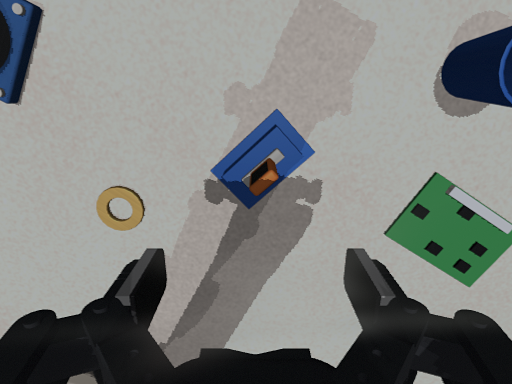

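The rack's foot corners are at about (277,109), (315,153), (249,208) and (211,172), with the orange handle at about (263,178). I'll take a closer crop along with colour measurements.

```bash
python3 - <<'E'
from h import *
im=cv2.imread("pics/w1.png"); cv2.imwrite("pics/w1c.png",cv2.resize(im[100:220,195:330],None,fx=5,fy=5,interpolation=cv2.INTER_CUBIC)[:600,:675])
c=cam("wrist"); h=cv2.cvtColor(im,cv2.COLOR_BGR2HSV); sub=np.zeros(im.shape[:2],bool); sub[95:220,195:330]=1
for n,lo,hi,z in(("blue",(100,120,40),(125,255,255),8),("orange",(3,120,130),(20,255,255),95),("orangeall",(3,120,30),(20,255,255),95)):
    m=(cv2.inRange(h,lo,hi)>0)&sub
    v,u=np.nonzero(m); P=np.array([atz(c,p,z)[:2] for p in zip(u,v)],np.float32); R=cv2.minAreaRect(P); print(n,len(u),np.round(R[0],1),np.round(R[1],1),round(R[2],1),np.round(cv2.boxPoints(cv2.minAreaRect(np.float32(list(zip(u,v))))),0).tolist())
E
```

```text
blue 3974 [ 498.3 -159.9] [ 68.3 107.4] 62.4 [[210.0, 170.0], [277.0, 109.0], [315.0, 151.0], [249.0, 212.0]]
orange 104 [ 504.9 -162.9] [10.1 12. ] 64.3 [[261.0, 178.0], [270.0, 169.0], [278.0, 176.0], [269.0, 186.0]]
orangeall 501 [ 502.8 -156.7] [20.5 34. ] 61.9 [[242.0, 180.0], [269.0, 157.0], [283.0, 173.0], [256.0, 197.0]]
```

View pics/w1c.png

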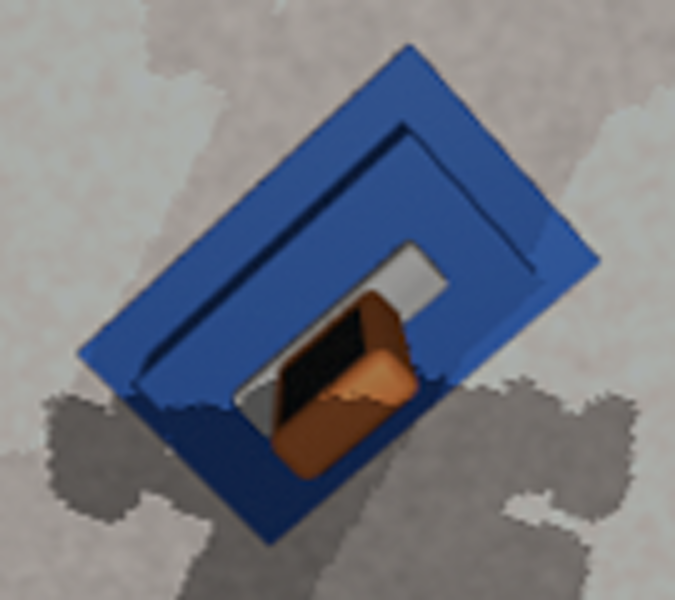

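```bash
python3 - <<'E'
from h import *
s=r.observe(); c=cam("wrist",s); print(np.round(s["q"],2))
print("top",atz(c,(263.6,182.6),95).round(1),"bar",atz(c,(263.1,167.9),39).round(1))
q=[atz(c,(195+x/5,100+y/5),39)[:2] for x,y in((410,240),(447,283),(270,435),(235,400))]
q=np.array(q);print(q.round(1).tolist(),[np.linalg.norm(q[i]-q[i-1]).round(1) for i in range(4)])
a=q[1]-q[2];b=q[0]-q[3];print(np.degrees(np.arctan2(a[1],a[0])),np.degrees(np.arctan2(b[1],b[0])))
E
```

```text
[ 0.51  0.27 -0.32  1.58  0.09  1.31 -1.04]
top [ 498.2 -159.7   95. ] bar [ 498.2 -160.8   39. ]
[[524.2, -167.3], [518.1, -178.3], [471.9, -153.5], [477.0, -143.3]] [np.float64(52.9), np.float64(12.7), np.float64(52.5), np.float64(11.4)]
-28.29893368044407 -26.92121654782683
```

```bash
python3 -m jog '[-14,17,0,0,0,0,15,0.12,0,0,15,0.12,0,0,15,0.12,0,0,15,0.12,0,0,15,0.12,0,0,15,0.12,0,0,15,0.12]'; python3 -m jog '[0,0,0,0,0,0,0,0]';python3 -c "
from h import *;s=r.observe();print(s['q'],s['orientation'])"
```

```text
time_s: 2.4
ee_pos: [491.2, -173.6, 150.7]
orientation: [3.14, -0.0, -0.506]
force: [-0.5, 0.5, -0.1]
grip_width: 0.998
grasp_force: 0.0
time_s: 2.57
ee_pos: [491.0, -172.6, 150.9]
orientation: [3.14, 0.002, -0.496]
force: [0.2, 0.0, 1.2]
grip_width: 1.003
grasp_force: 0.0
[ 0.43331509  0.34472434 -0.16341516  1.74176394  0.06416325  1.06228648
 -1.81894182] [ 3.14014461e+00  1.78907872e-03 -4.96118137e-01]
```

```bash
python3 -m jog '[1,-14,0,-0.014,0,0,0,0,0,0,0,0]'; python3 look.py pics/w2.png spanner_grip,rack_top 72,30
```

```text
time_s: 2.82
ee_pos: [501.5, -157.9, 152.6]
orientation: [-3.14, -0.002, -0.478]
force: [-0.1, -0.5, -0.2]
grip_width: 0.999
grasp_force: 0.0
[ 501.5 -157.9  152.6] [-3.1401e+00 -2.4000e-03 -4.7840e-01] [-0.1 -0.5 -0.2]
spanner_grip 0.83 [225. 162. 253. 251.] rect ctr [ 508.5 -149.5] [15.8 64.1] deg 60.7
rack_top 0.96 [203. 121. 288. 242.] rect ctr [ 510.8 -152.4] [ 63.9 100.7] deg 63.2
```

View pics/w2.png

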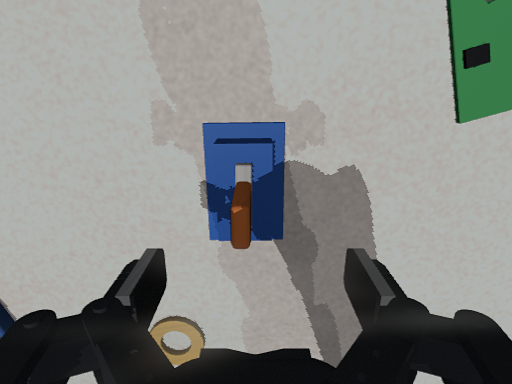

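The rack's foot spans (203,122) to (284,240) and the handle top is at about (241,215). It is aligned, and about 13 px left of the jaw centre.

```bash
cat > m2.py <<'E'
from h import *
import sys
im=cv2.imread(sys.argv[1]); h=cv2.cvtColor(im,cv2.COLOR_BGR2HSV); s=r.observe(); c=cam("wrist",s); print(s["ee_pos"])
sub=np.zeros(im.shape[:2],bool); sub[100:255,190:300]=1
for n,lo,hi,z in(("blue",(100,120,30),(125,255,255),4),("orange",(3,120,30),(20,255,255),95)):
    m=(cv2.inRange(h,lo,hi)>0)&sub; v,u=np.nonzero(m)
    P=np.array([atz(c,p,z)[:2] for p in zip(u,v)],np.float32); R=cv2.minAreaRect(P); print(n,len(u),np.round(R[0],1),np.round(R[1],1),round(R[2],1),u.min(),u.max(),v.min(),v.max())
    for row in range(v.min(),v.max()+1,8): print(row,u[v==row].min(),u[v==row].max(),end='; ')
E
python3 m2.py pics/w2.png
python3 - <<'E'
from h import *
im=cv2.imread("pics/w2.png"); cv2.imwrite("pics/w2c.png",cv2.resize(im[150:260,195:295],None,fx=5,fy=5,interpolation=cv2.INTER_CUBIC))
E
```

```text
[ 500.3187026  -159.33421939  151.86140032]
blue 7577 [ 502.6 -149.3] [ 68.9 110.2] 63.0 203 284 122 240
122 253 284; 130 203 284; 138 204 284; 146 204 283; 154 205 283; 162 205 283; 170 206 283; 178 206 283; 186 207 283; 194 207 283; 202 208 282; 210 209 282; 218 209 282; 226 209 282; 234 210 282; orange 1198 [ 510.2 -153.7] [11.8 43.7] 62.1 231 250 182 248
182 238 248; 190 235 250; 198 233 250; 206 231 250; 214 231 249; 222 231 249; 230 231 250; 238 232 249; 246 233 248;
```

View pics/w2c.png

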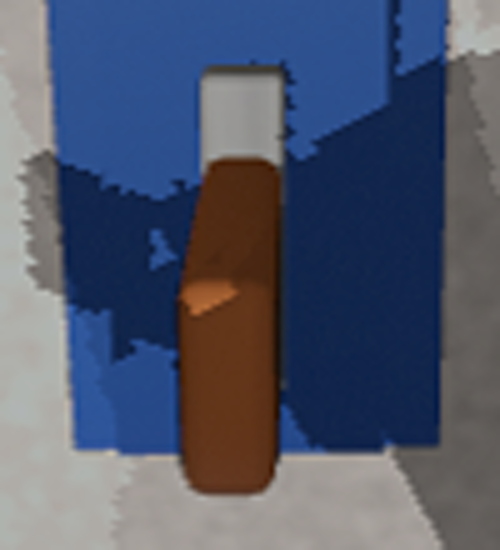

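```bash
python3 - <<'E'
from h import *
s=r.observe(); c=cam("wrist",s); print(np.round(s["ee_pos"],1),s["orientation"][2])
a=atz(c,(241,227.2),95);print(a.round(1), [np.linalg.norm(atz(c,(241,206),95)-atz(c,(241,248.4),95)).round(1), np.linalg.norm(atz(c,(231,227),95)-atz(c,(251,227),95)).round(1)])
b=atz(c,(235+.5,163.5),39); print("bar far-end left",b.round(1),atz(c,(251.5,163.5),39).round(1))
m=np.degrees(np.arctan2(*(atz(c,(284.5,130),4)-atz(c,(282.5,234),4))[[1,0]])),np.degrees(np.arctan2(*(atz(c,(203,130),4)-atz(c,(210,234),4))[[1,0]]));print(m)
y=s["orientation"][2]; 
for p in(a,np.array([502.6,-149.3,0])):
    d=p[:2]-s["ee_pos"][:2]; print("tool dx,dy",d@[np.cos(y),np.sin(y)],d@[np.sin(y),-np.cos(y)])
E
```

```text
[ 500.3 -159.3  151.9] -0.4814154141913034
[ 503.5 -150.5   95. ] [np.float64(28.8), np.float64(12.3)]
bar far-end left [ 530.  -157.3   39. ] [ 524.3 -168.1   39. ]
(np.float64(-27.0079335584048), np.float64(-26.715762753001048))
tool dx,dy -1.2957356039339125 -9.277579040192222
tool dx,dy -2.6241804179328674 -9.950052947220303
```

```bash
python3 -m jog '[-1.5,-9.3,0,-0.012,0,0,20,0,0,0,25,0,0,0,20,0,0,0,9,0,0,0,0,0,0,0,0,0]'; python3 -c "
from h import *;s=r.observe();print(s['ee_pos'],s['orientation'])"
```

```text
time_s: 3.55
ee_pos: [503.3, -149.9, 77.5]
orientation: [-3.141, 0.0, -0.47]
force: [0.3, 0.2, 1.2]
grip_width: 1.0
grasp_force: 0.0
[ 503.25349382 -149.91482443   77.46777841] [-3.14142222e+00  1.37403340e-04 -4.69567471e-01]
```

Right on the measured grip. Closing.

```bash
python3 -m jog '[0,0,0,0,0,0,0,0,0,0,0,0,0,0,0,0,0,0,0,0,0,0,0,0,0,0,0,0,0,0,0,0]' 1 60; python3 -m jog '[0,0,0,0,0,0,0,0,0,0,0,0]'; python3 -c "
from h import *;s=r.observe();print(s['ee_pos'],s['orientation'],s['ft_torque'])"
```

```text
time_s: 4.22
ee_pos: [503.3, -150.2, 77.7]
orientation: [-3.141, -0.001, -0.47]
force: [0.5, -0.3, 2.1]
grip_width: 0.135
grasp_force: 58.3
time_s: 4.47
ee_pos: [503.3, -150.2, 77.6]
orientation: [-3.141, -0.001, -0.47]
force: [-0.4, -0.2, 3.9]
grip_width: 0.133
grasp_force: 58.4
[ 503.27604931 -150.22601054   77.6482091 ] [-3.14144479e+00 -6.02861170e-04 -4.70094594e-01] [0.09616643 0.12250783 0.02149953]
```

```bash
python3 -m jog '[0,0,-10,0,0,0,-20,0,0,0,-20,0,0,0,-20,0,0,0,-20,0,0,0,-20,0,0,0,0,0]' 1 80; python3 -m jog '[-15,-26,0,0,-15,-26,0,0,-15,-26,0,0,-15,-26,0,0,-15,-26,0,0,-15,-26,0,0]'; python3 -m jog '[-15,-26,0,0,-15,-26,0,0,-15,-26,0,0,-15,-26,0,0,-15,-26,0,0,-15,-26,0,0,0,0,0,0,0,0,0,0]';python3 -m jog '[0,0,0,0,0,0,0,0,0,0,0,0]'; python3 look.py pics/w3.png ring_face,stand 73,18
```

```text
time_s: 5.05
ee_pos: [505.4, -150.9, 191.6]
orientation: [-3.14, -0.008, -0.47]
force: [-0.0, -0.2, -0.9]
grip_width: 0.13
grasp_force: 78.2
time_s: 5.55
ee_pos: [492.1, 30.7, 186.2]
orientation: [3.14, 0.002, -0.47]
force: [0.6, -0.3, -1.3]
grip_width: 0.131
grasp_force: 78.3
time_s: 6.22
ee_pos: [482.2, 211.8, 186.2]
orientation: [3.141, 0.002, -0.465]
force: [0.6, -0.9, -1.7]
grip_width: 0.13
grasp_force: 78.4
time_s: 6.47
ee_pos: [484.1, 207.5, 186.8]
orientation: [3.14, -0.0, -0.473]
force: [-0.6, -1.4, -1.5]
grip_width: 0.128
grasp_force: 78.4
[484.1 207.5 186.8] [ 3.1401 -0.     -0.473 ] [-0.6 -1.4 -1.5]
ring_face 0.87 [203.  84. 299. 178.] rect ctr [529.3 189.6] [68.7 69.1] deg 19.5
stand 0.85 [172.  42. 326. 196.] rect ctr [528.7 190.6] [110.1 109.4] deg 83.7
```

View pics/w3.png

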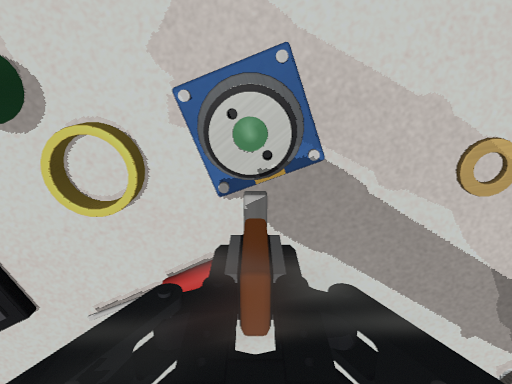

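The stand is fully visible. The ring holes are at about (232,114) and (267,155), and the yellow mark is at (270,176). Now measuring them to sub-pixel.

```bash
cat > holes.py <<'E'
from h import *
import sys
im=cv2.imread(sys.argv[1]); g=cv2.cvtColor(im,cv2.COLOR_BGR2GRAY); s=r.observe(); c=cam("wrist",s)
hs=[]
for a in sys.argv[2:]:
    u,v=map(int,a.split(',')); w=g[v-8:v+9,u-8:u+9].astype(float); V,U=np.mgrid[v-8:v+9,u-8:u+9]
    W=np.clip(np.percentile(w,75)*.7-w,0,None); lab=cv2.connectedComponents((W>0).astype(np.uint8))[1]; W*=(lab==lab[8,8]) if lab[8,8] else 1
    p=((W*U).sum()/W.sum(),(W*V).sum()/W.sum()); X=atz(c,p,73); hs.append(X); print(np.round(p,1),X.round(1),(W>0).sum())
A,B=hs; m=(A+B)/2; d=A-B; print("mid",m.round(2),"dist",np.linalg.norm(d).round(1),"ang",np.arctan2(d[1],d[0])%np.pi)
y=s["orientation"][2]; e=m[:2]-s["ee_pos"][:2]; print("pose",np.round(s["ee_pos"],1),"yaw",y,"tool dx dy",e@[np.cos(y),np.sin(y)],e@[np.sin(y),-np.cos(y)])
h=cv2.cvtColor(im,cv2.COLOR_BGR2HSV); b=cv2.inRange(h,(12,120,80),(32,255,255)); b[:165]=0;b[190:]=0;b[:,:245]=0;b[:,295:]=0
v,u=np.nonzero(b); print("mark",atz(c,(u.mean(),v.mean()),18).round(1))
# face circle: bright pixels
f=((h[:,:,1]<60)&(h[:,:,2]>100)).astype(np.uint8); lab,n=cv2.connectedComponents(f)[1],0
mk=np.zeros_like(g); mk[80:185,195:305]=1
cn,_=cv2.findContours(f*mk,cv2.RETR_EXTERNAL,cv2.CHAIN_APPROX_NONE); k=max(cn,key=cv2.contourArea)[:,0]
P=np.array([atz(c,p,73)[:2] for p in k],np.float32); print("face",cv2.minEnclosingCircle(P),cv2.fitEllipse(P))
E
python3 holes.py pics/w3.png 232,114 267,155
```

```text
[231.4 113.6] [547.6 195.9  73. ] 94
[267.  154.9] [508.4 186.5  73. ] 85
mid [528.02 191.18  73.  ] dist 40.3 ang 0.23623623545249184
pose [484.1 208.4 187.3] yaw -0.47202133823253933 tool dx dy 46.914064068469116 -4.637776732304686
mark [476.5 196.2  18. ]
face ((528.0537109375, 191.16802978515625), 30.914592742919922) ((528.1862182617188, 191.0519561767578), (60.69919967651367, 61.09326171875), 158.33322143554688)
```

```bash
python3 - <<'E'
from h import *
m=imaging.camera_model("wrist"); K=np.array(m["K"]); C=np.linalg.inv(np.array(m["mount"])); c=(K,C[:3,:3],C[:3,3])
for X in((27,6.5,38.6),(27,-6.5,38.6),(27,6.5,47.6),(27,-6.5,47.6),(26,0,38.6),(15,6,-17.4),(15,-6,-17.4),(-15,6,-17.4),(-15,-6,-17.4)): print(X,proj(c,X).round(1))
g=cv2.cvtColor(cv2.imread("pics/w3.png"),cv2.COLOR_BGR2GRAY)
print(g[184:226:1,256].tolist()); print(g[200,236:276].tolist())
im=cv2.imread("pics/w3.png"); cv2.imwrite("pics/w3c.png",cv2.resize(im[180:350,195:315],None,fx=3.5,fy=3.5,interpolation=cv2.INTER_CUBIC))
E
```

```text
(27, 6.5, 38.6) [268.4 193.7]
(27, -6.5, 38.6) [244.  193.7]
(27, 6.5, 47.6) [267.7 188.3]
(27, -6.5, 47.6) [244.5 188.3]
(26, 0, 38.6) [256.2 195.4]
(15, 6, -17.4) [272.6 273.4]
(15, -6, -17.4) [240.6 273.4]
(-15, 6, -17.4) [271.3 337.3]
(-15, -6, -17.4) [241.7 337.3]
[95, 132, 130, 130, 133, 136, 137, 66, 75, 76, 83, 129, 149, 157, 162, 161, 86, 92, 93, 94, 94, 93, 93, 93, 94, 94, 94, 93, 93, 93, 94, 94, 95, 94, 72, 51, 54, 54, 55, 54, 55, 54]
[194, 194, 194, 195, 194, 193, 193, 157, 143, 158, 164, 165, 166, 167, 167, 166, 167, 165, 166, 121, 86, 87, 89, 91, 92, 94, 94, 95, 95, 91, 87, 104, 123, 129, 133, 135, 134, 132, 132, 132]
```

View pics/w3c.png

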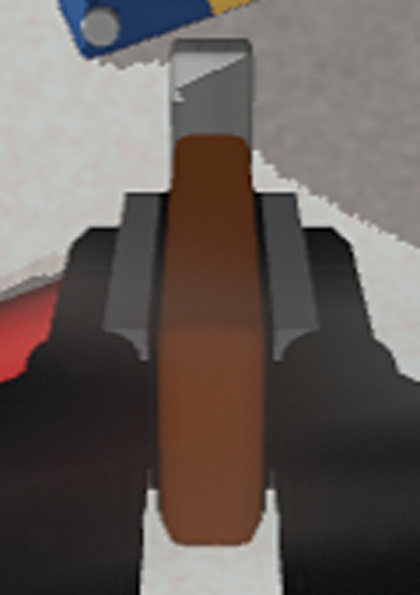

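The bar and handle sit within 1 mm of the jaw centre, at rows 191 to 195 against a prediction of 188 to 194. I'll turn to the hole angle, come lower, and look from close by.

```bash
python3 -m jog '[9,28,0,0,0,0,7,-0.118,0,0,8,-0.118,0,0,8,-0.118,0,0,8,-0.118,0,0,8,-0.118,0,0,8,-0.118,0,0,0,0]';python3 -m jog '[0,0,0,0,0,0,0,0,0,0,0,0,0,0,0,0]'; python3 look.py pics/w4.png ring_face 73
```

```text
time_s: 7.28
ee_pos: [478.2, 179.3, 138.8]
orientation: [3.141, 0.003, 0.239]
force: [-0.4, -0.1, -2.1]
grip_width: 0.127
grasp_force: 78.5
time_s: 7.62
ee_pos: [479.6, 180.6, 140.9]
orientation: [3.142, -0.001, 0.237]
force: [0.1, -0.5, -1.2]
grip_width: 0.126
grasp_force: 78.5
[479.6 180.6 140.9] [ 3.1416e+00 -1.3000e-03  2.3670e-01] [ 0.1 -0.5 -1.2]
ring_face 0.97 [201.  80. 317. 192.] rect ctr [530.  190.8] [67.3 68.3] deg 11.3
```

View pics/w4.png

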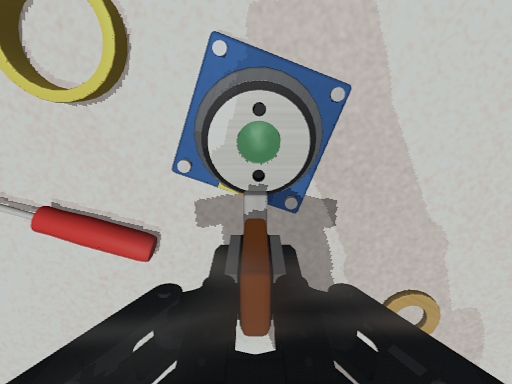

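The holes are at (259,109) and (258,176), in line with the bar at (256,200).

```bash
python3 holes.py pics/w4.png 259,109 258,176
```

```text
[258.7 108.8] [547.3 194.6  73. ] 154
[258.2 175.5] [508.2 185.3  73. ] 126
mid [527.71 189.97  73.  ] dist 40.2 ang 0.2323437119098934
pose [479.4 180.6 140.7] yaw 0.2372767803547433 tool dx dy 49.12078288589362 2.2178768987224644
mark [nan nan nan]
face ((527.7741088867188, 190.1100616455078), 30.74596405029297) ((528.652099609375, 190.82659912109375), (58.45531463623047, 60.03514862060547), 9.270076751708984)holes.py:12: RuntimeWarning: Mean of empty slice.
  v,u=np.nonzero(b); print("mark",atz(c,(u.mean(),v.mean()),18).round(1))
  ret = ret.dtype.type(ret / rcount)
```

```bash
python3 -m jog '[16.5,0.7,0,0,16.5,0.7,0,0,16.5,0.7,0,0,0,0,0,0,0,0,0,0,0,0,0,0]'; python3 -m jog '[0,0,4,0,0,0,3,0,0,0,2,0,0,0,0,0,0,0,0,0,0,0,0,0]'
cat > st.py <<'E'
from h import *
s=r.observe(); y=s["orientation"][2]; print(round(s["time_s"],2),np.round(s["ee_pos"],2),"rpy",np.round(s["orientation"],4),"F",np.round(s["force"],2),"T",np.round(s["ft_torque"],3),"shoulder-ring",round(s["ee_pos"][2]-47.6-73,1))
E
python3 st.py
```

```text
time_s: 8.22
ee_pos: [526.9, 190.1, 140.0]
orientation: [3.142, 0.002, 0.238]
force: [-0.8, -0.3, -0.6]
grip_width: 0.131
grasp_force: 78.5
time_s: 8.72
ee_pos: [527.8, 190.0, 131.3]
orientation: [3.142, -0.0, 0.238]
force: [0.9, -0.0, -1.0]
grip_width: 0.13
grasp_force: 78.5
8.72 [527.78 190.02 131.34] rpy [ 3.1415e+00 -1.0000e-04  2.3790e-01] F [ 0.92 -0.03 -1.03] T [ 0.031 -0.041 -0.014] shoulder-ring 10.7
```

```bash
python3 -m jog '[0,0,1.5,0,0,0,1.5,0,0,0,1,0,0,0,0,0,0,0,0,0,0,0,0,0]'; python3 st.py; python3 -m jog '[0,0,1,0,0,0,0,0,0,0,0,0]'; python3 st.py
```

```text
time_s: 9.22
ee_pos: [527.8, 190.1, 127.3]
orientation: [-3.142, 0.0, 0.238]
force: [-0.9, 0.7, -1.8]
grip_width: 0.132
grasp_force: 78.5
9.22 [527.81 190.07 127.26] rpy [-3.1416  0.      0.2379] F [-0.85  0.69 -1.78] T [ 0.014 -0.068  0.028] shoulder-ring 6.7
time_s: 9.47
ee_pos: [527.8, 190.0, 126.2]
orientation: [3.142, 0.0, 0.238]
force: [0.4, -0.6, -0.9]
grip_width: 0.133
grasp_force: 78.5
9.47 [527.75 190.03 126.21] rpy [3.1416e+00 2.0000e-04 2.3790e-01] F [ 0.44 -0.58 -0.94] T [-0.011  0.013 -0.009] shoulder-ring 5.6
```

No contact force with the tips 2 mm below the face, so the pins have entered. Continuing down.

```bash
python3 -m jog '[0,0,1,0,0,0,1,0,0,0,0,0,0,0,0,0]'; python3 st.py; python3 -m jog '[0,0,1,0,0,0,1,0,0,0,0,0,0,0,0,0]'; python3 st.py;  python3 -m jog '[0,0,1,0,0,0,0,0,0,0,0,0]'; python3 st.py
```

```text
time_s: 9.8
ee_pos: [527.7, 190.0, 124.2]
orientation: [3.142, 0.0, 0.238]
force: [0.7, 0.2, -1.1]
grip_width: 0.128
grasp_force: 78.5
9.8 [527.73 189.96 124.17] rpy [3.1415e+00 3.0000e-04 2.3780e-01] F [ 0.71  0.15 -1.11] T [0.038 0.034 0.002] shoulder-ring 3.6
time_s: 10.13
ee_pos: [527.7, 190.0, 122.1]
orientation: [3.142, 0.0, 0.238]
force: [0.5, -0.2, -1.6]
grip_width: 0.132
grasp_force: 78.5
10.13 [527.7  190.03 122.14] rpy [3.1415e+00 3.0000e-04 2.3790e-01] F [ 0.55 -0.17 -1.62] T [-0.005 -0.038  0.038] shoulder-ring 1.5
time_s: 10.38
ee_pos: [527.8, 190.0, 121.2]
orientation: [3.142, 0.0, 0.238]
force: [0.3, -0.0, -1.7]
grip_width: 0.132
grasp_force: 78.5
10.38 [527.78 190.02 121.23] rpy [3.1415e+00 1.0000e-04 2.3780e-01] F [ 0.34 -0.02 -1.67] T [-0.024 -0.023 -0.007] shoulder-ring 0.6
```

```bash
python3 -m jog '[0,0,0.7,0,0,0,0,0,0,0,0,0]'; python3 st.py; python3 -m jog '[0,0,0.7,0,0,0,0,0,0,0,0,0]'; python3 st.py; python3 -m jog '[0,0,0.5,0,0,0,0,0,0,0,0,0]'; python3 st.py
```

```text
time_s: 10.63
ee_pos: [527.9, 190.1, 120.7]
orientation: [-3.142, -0.0, 0.238]
force: [0.4, -0.1, -1.2]
grip_width: 0.126
grasp_force: 78.5
10.63 [527.92 190.1  120.71] rpy [-3.1416e+00 -3.0000e-04  2.3790e-01] F [ 0.4  -0.1  -1.21] T [0.023 0.019 0.   ] shoulder-ring 0.1
time_s: 10.88
ee_pos: [527.9, 190.1, 120.2]
orientation: [3.142, -0.0, 0.238]
force: [0.5, -0.9, 1.2]
grip_width: 0.132
grasp_force: 78.6
10.88 [527.94 190.13 120.2 ] rpy [ 3.1416e+00 -5.0000e-04  2.3790e-01] F [ 0.54 -0.89  1.16] T [-0.075  0.121 -0.01 ] shoulder-ring -0.4
time_s: 11.13
ee_pos: [527.9, 190.1, 119.6]
orientation: [3.142, -0.0, 0.238]
force: [0.4, -0.5, 1.6]
grip_width: 0.133
grasp_force: 78.7
11.13 [527.92 190.1  119.59] rpy [ 3.1416e+00 -4.0000e-04  2.3790e-01] F [ 0.41 -0.47  1.6 ] T [-0.096  0.12  -0.004] shoulder-ring -1.0
```

Seated: the shoulder touches at exactly the expected height, with about 3 N on the springs. Turning clockwise, which is positive tool turn.

```bash
for i in 1; do python3 -m jog '[0,0,0,0.02,0,0,0,0.02,0,0,0,0.02,0,0,0,0.02]'>/dev/null; python3 st.py; python3 -m jog '[0,0,0,0.02,0,0,0,0.02,0,0,0,0.02,0,0,0,0.02]' >/dev/null; python3 st.py;python3 -m jog '[0,0,0,0.02,0,0,0,0.02,0,0,0,0.02,0,0,0,0.02]'; python3 st.py; done
```

```text
11.47 [528.06 190.06 119.51] rpy [ 3.1414e+00 -6.0000e-04  1.5640e-01] F [-0.12 -1.12  2.7 ] T [-0.067  0.016  0.191] shoulder-ring -1.1
11.8 [528.06 189.97 119.49] rpy [ 3.1414e+00 -6.0000e-04  7.6000e-02] F [-0.32 -0.58  1.67] T [-0.078 -0.2    0.259] shoulder-ring -1.1
time_s: 12.13
ee_pos: [528.0, 189.9, 119.5]
orientation: [3.141, -0.0, -0.004]
force: [0.5, -0.3, 2.9]
grip_width: 0.128
grasp_force: 79.0
12.13 [528.05 189.94 119.47] rpy [ 3.1415e+00 -5.0000e-04 -4.2000e-03] F [ 0.51 -0.31  2.88] T [-0.223 -0.269  0.278] shoulder-ring -1.1
```

```bash
python3 -m jog '[0,0,0,0.02,0,0,0,0.02,0,0,0,0.02,0,0,0,0.02]'>/dev/null; python3 st.py; python3 -m jog '[0,0,0,0.02,0,0,0,0.02,0,0,0,0.02,0,0,0,0.02]' >/dev/null; python3 st.py;python3 -m jog '[0,0,0,0.02,0,0,0,0.02,0,0,0,0]'; python3 st.py
```

```text
12.47 [528.02 189.85 119.44] rpy [ 3.1414e+00 -4.0000e-04 -8.4300e-02] F [ 1.96 -1.07  2.17] T [-0.254 -0.296  0.229] shoulder-ring -1.2
12.8 [528.02 189.75 119.42] rpy [ 3.1413e+00 -4.0000e-04 -1.6440e-01] F [ 1.33 -1.05  1.88] T [-0.358 -0.429  0.199] shoulder-ring -1.2
time_s: 13.05
ee_pos: [528.0, 189.8, 119.4]
orientation: [3.141, -0.0, -0.204]
force: [2.1, -1.8, 1.6]
grip_width: 0.131
grasp_force: 79.0
13.05 [527.98 189.76 119.4 ] rpy [ 3.1413e+00 -3.0000e-04 -2.0370e-01] F [ 2.11 -1.82  1.58] T [-0.416 -0.441  0.156] shoulder-ring -1.2
```

```bash
python3 -m jog '[0.4,0.3,0,0,0,0,0,0.015,0,0,0,0.015,0,0,0,0.01,0,0,0,0]'>/dev/null; python3 st.py; python3 -m jog '[0,0,0,0.015,0,0,0,0.015,0,0,0,0.01,0,0,0,0]' >/dev/null; python3 st.py;python3 -m jog '[0,0,0,0.015,0,0,0,0.015,0,0,0,0.01,0,0,0,0]'; python3 st.py
```

```text
13.47 [528.02 189.66 119.33] rpy [ 3.1414e+00  2.0000e-04 -2.4280e-01] F [ 0.8  -1.8   2.55] T [-0.377 -0.284  0.152] shoulder-ring -1.3
13.8 [528.03 189.66 119.35] rpy [ 3.1414e+00  2.0000e-04 -2.8290e-01] F [ 1.13 -1.92  1.97] T [-0.367 -0.239  0.13 ] shoulder-ring -1.2
time_s: 14.13
ee_pos: [528.0, 189.6, 119.3]
orientation: [3.141, 0.0, -0.323]
force: [-0.0, -2.1, 2.6]
grip_width: 0.129
grasp_force: 79.0
14.13 [528.   189.62 119.33] rpy [ 3.1413e+00  2.0000e-04 -3.2290e-01] F [-0.05 -2.1   2.62] T [-0.375 -0.168  0.118] shoulder-ring -1.3
```

```bash
python3 -m jog '[0,0.4,0,0.015,0,0,0,0.015,0,0,0,0.01,0,0,0,0]'>/dev/null; python3 st.py; python3 -m jog '[0,0,0,0.015,0,0,0,0.015,0,0,0,0.01,0,0,0,0]' >/dev/null; python3 st.py;python3 -m jog '[0,0,0,0.015,0,0,0,0.015,0,0,0,0]'; python3 st.py
```

```text
14.47 [527.98 189.55 119.42] rpy [-3.1413e+00  1.0000e-04 -3.6270e-01] F [ 1.74 -0.92  2.79] T [-0.233 -0.172  0.194] shoulder-ring -1.2
14.8 [527.99 189.47 119.42] rpy [-3.1414  0.     -0.4028] F [ 0.72 -0.85  1.76] T [-0.174 -0.222  0.188] shoulder-ring -1.2
time_s: 15.05
ee_pos: [528.0, 189.4, 119.4]
orientation: [-3.141, 0.0, -0.433]
force: [1.2, -0.7, 2.0]
grip_width: 0.133
grasp_force: 79.0
15.05 [527.99 189.44 119.42] rpy [-3.1414e+00  1.0000e-04 -4.3310e-01] F [ 1.16 -0.73  2.  ] T [-0.123 -0.174  0.222] shoulder-ring -1.2
```

```bash
python3 -m jog '[0,0,0,0.01,0,0,0,0.01,0,0,0,0]'>/dev/null; python3 st.py; python3 -m jog '[0,0,0,0.01,0,0,0,0.01,0,0,0,0]' >/dev/null; python3 st.py;python3 -m jog '[0,0,0,0.01,0,0,0,0.01,0,0,0,0]'; python3 st.py
```

```text
15.3 [527.96 189.39 119.38] rpy [-3.1415e+00  1.0000e-04 -4.5280e-01] F [ 0.76 -0.34  1.64] T [-0.111 -0.209  0.101] shoulder-ring -1.2
15.55 [527.98 189.37 119.39] rpy [-3.1415e+00  1.0000e-04 -4.7280e-01] F [ 1.54 -0.68  2.5 ] T [-0.097 -0.157  0.109] shoulder-ring -1.2
time_s: 15.8
ee_pos: [528.0, 189.3, 119.4]
orientation: [-3.142, 0.0, -0.493]
force: [1.8, 0.2, 2.1]
grip_width: 0.13
grasp_force: 79.0
15.8 [527.96 189.35 119.37] rpy [-3.1416e+00  1.0000e-04 -4.9280e-01] F [1.76 0.2  2.14] T [-0.069 -0.174  0.134] shoulder-ring -1.2
```

```bash
python3 -m jog '[0,0,0,0.01,0,0,0,0.01,0,0,0,0]'>/dev/null; python3 st.py; python3 -m jog '[0,0,0,0.01,0,0,0,0.01,0,0,0,0]' >/dev/null; python3 st.py;python3 -m jog '[0,0,0,0.01,0,0,0,0]'; python3 st.py
```

```text
16.05 [527.94 189.34 119.36] rpy [ 3.1415  0.     -0.5124] F [ 0.42 -0.58  2.55] T [-0.137 -0.142  0.241] shoulder-ring -1.2
16.3 [527.96 189.33 119.38] rpy [ 3.1414e+00 -2.0000e-04 -5.3170e-01] F [ 1.53 -0.27  3.71] T [-0.203 -0.16   0.619] shoulder-ring -1.2
time_s: 16.47
ee_pos: [527.9, 189.3, 119.4]
orientation: [3.141, -0.0, -0.542]
force: [0.5, -0.8, 2.5]
grip_width: 0.126
grasp_force: 79.5
16.47 [527.94 189.3  119.35] rpy [ 3.1413e+00 -2.0000e-04 -5.4160e-01] F [ 0.49 -0.75  2.47] T [-0.171 -0.187  0.729] shoulder-ring -1.2
```

Torque jumped from 0.2 to 0.7 N m, so the ring is at its stop. I'll relieve the windup within the pin clearance, then lift straight out.

```bash
python3 -m jog '[0,0,0,-0.015,0,0,0,-0.015,0,0,0,0]'>/dev/null; python3 st.py; python3 -m jog '[0,0,0,-0.015,0,0,0,0,0,0,0,0]'; python3 st.py
```

```text
16.72 [527.98 189.29 119.36] rpy [-3.1414e+00  5.0000e-04 -5.1260e-01] F [ 0.52 -0.49  3.19] T [-0.063 -0.143  0.207] shoulder-ring -1.2
time_s: 16.97
ee_pos: [528.0, 189.3, 119.4]
orientation: [-3.141, 0.0, -0.498]
force: [0.1, 0.0, 2.6]
grip_width: 0.13
grasp_force: 79.0
16.97 [527.95 189.3  119.37] rpy [-3.1414e+00  3.0000e-04 -4.9790e-01] F [0.12 0.02 2.59] T [-0.056 -0.124  0.029] shoulder-ring -1.2
```

```bash
python3 -m jog '[0,0,-2,0,0,0,-2,0,0,0,-2,0,0,0,-2,0,0,0,-2,0,0,0,-4,0,0,0,-6,0,0,0,0,0]'>/dev/null; python3 st.py; python3 -m jog '[-10,0,-15,0,-20,0,-15,0,-20,0,-15,0,0,0,0,0,0,0,0,0,0,0,0,0]'>/dev/null; python3 look.py pics/w5.png ring_face,stand 73,18
```

```text
17.63 [528.63 189.62 140.81] rpy [-3.1401e+00 -1.4000e-03 -4.9720e-01] F [ 0.91  0.64 -0.72] T [ 0.003 -0.063  0.004] shoulder-ring 20.2
[484.4 212.4 184.3] [ 3.141e+00 -1.000e-03 -4.975e-01] [-0.1 -0.6 -2. ]
ring_face 0.62 [207.  81. 302. 176.] rect ctr [529.  189.4] [68.  67.6] deg 14.8
stand 0.86 [174.  38. 331. 197.] rect ctr [528.5 190.4] [109.4 110. ] deg 83.7
```

View pics/w5.png

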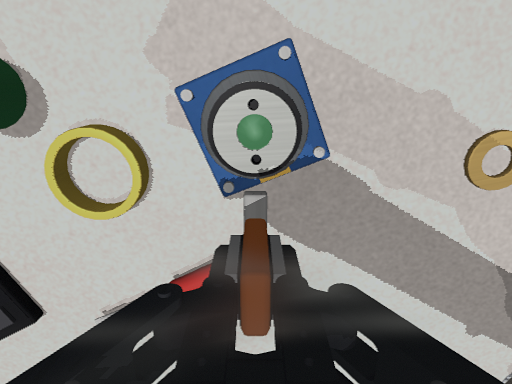

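```bash
python3 holes.py pics/w5.png 253,104 256,159 2>/dev/null | head -5
```

```text
[252.6 104.1] [546.1 180.8  73. ] 100
[255.7 159.4] [509.8 198.1  73. ] 86
mid [527.92 189.46  73.  ] dist 40.2 ang 2.6971863868522608
pose [484.4 211.9 183.5] yaw -0.49902083054135793 tool dx dy 48.93794177797885 -1.1037097198463703
mark [476.4 194.3  18. ]
```

The hole line is now at −0.444 rad, so it turned 0.68 rad clockwise. That is consistent with home, and the stand hasn't moved. Back to the rack.

```bash
python3 -m jog '[0,0,0,-0.028,15,26,0,0,15,26,0,0,15,26,0,0,15,26,0,0,15,26,0,0,15,26,0,0]'>/dev/null; python3 -m jog '[15,26,0,0,15,26,0,0,15,26,0,0,15,26,0,0,15,26,0,0,15,26,0,0,0,0,0,0,0,0,0,0]'>/dev/null;python3 -m jog '[0,0,20,0,0,0,20,0,0,0,0,0,0,0,0,0,0,0,0,0,0,0,0,0]'; python3 st.py
```

```text
time_s: 20.03
ee_pos: [504.7, -146.3, 145.7]
orientation: [-3.141, -0.002, -0.468]
force: [0.3, 0.9, -0.9]
grip_width: 0.125
grasp_force: 78.6
20.03 [ 504.65 -146.28  145.66] rpy [-3.1409e+00 -2.4000e-03 -4.6840e-01] F [ 0.29  0.9  -0.88] T [ 0.001  0.083 -0.063] shoulder-ring 25.1
```

```bash
python3 -m jog '[0.5,4.1,0,0,0,0,20,0,0,0,20,0,0,0,10,0,0,0,3,0,0,0,0,0,0,0,0,0]'; python3 st.py
```

```text
time_s: 20.62
ee_pos: [502.9, -150.6, 92.3]
orientation: [-3.141, -0.002, -0.469]
force: [-0.5, 0.1, -1.4]
grip_width: 0.133
grasp_force: 78.5
20.62 [ 502.91 -150.64   92.27] rpy [-3.1413e+00 -1.6000e-03 -4.6910e-01] F [-0.53  0.06 -1.38] T [-0.048 -0.035 -0.05 ] shoulder-ring -28.3
```

```bash
python3 -m jog '[0.2,-0.5,3,0,0,0,3,0,0,0,2,0,0,0,0,0,0,0,0,0]'>/dev/null; python3 st.py; python3 -m jog '[0,0,3,0,0,0,2,0,0,0,0,0,0,0,0,0]' >/dev/null; python3 st.py; python3 -m jog '[0,0,1,0,0,0,0.5,0,0,0,0,0,0,0,0,0]'; python3 st.py
```

```text
21.03 [ 502.49 -150.06   83.35] rpy [ 3.1415e+00  1.0000e-04 -4.6910e-01] F [-0.69  0.15 -0.63] T [ 0.086 -0.021  0.   ] shoulder-ring -37.3
21.37 [ 502.49 -149.94   78.19] rpy [-3.1415e+00  4.0000e-04 -4.6910e-01] F [ 0.26  0.94 -2.25] T [ 0.045 -0.05   0.028] shoulder-ring -42.4
time_s: 21.7
ee_pos: [502.7, -150.1, 77.7]
orientation: [3.142, -0.0, -0.469]
force: [-1.7, 0.7, 6.2]
grip_width: 0.131
grasp_force: 79.6
21.7 [ 502.71 -150.08   77.67] rpy [ 3.1416e+00 -5.0000e-04 -4.6910e-01] F [-1.73  0.68  6.25] T [0.187 0.47  0.006] shoulder-ring -42.9
```

Shoulder seated at the same height as when picked up. Releasing.

```bash
python3 -m jog '[0,0,-0.6,0,0,0,0,0,0,0,0,0]'; python3 -m jog '[0,0,0,0,0,0,0,0,0,0,0,0,0,0,0,0,0,0,0,0,0,0,0,0,0,0,0,0,0,0,0,0]' -1; python3 -m jog '[0,0,0,0,0,0,0,0,0,0,-10,0,0,0,-20,0,0,0,-25,0,0,0,-25,0,0,0,0,0,0,0,0,0]'; python3 -m jog '[-15,0,-10,0,0,0,0,0,0,0,0,0,0,0,0,0]'; python3 look.py pics/w6.png spanner_grip,rack_top 95,5
```

```text
time_s: 21.95
ee_pos: [502.7, -150.1, 77.7]
orientation: [-3.142, -0.0, -0.469]
force: [-0.4, -0.0, 2.5]
grip_width: 0.135
grasp_force: 79.0
time_s: 22.62
ee_pos: [502.6, -150.1, 77.5]
orientation: [3.142, -0.0, -0.469]
force: [0.2, -0.0, -0.0]
grip_width: 1.004
grasp_force: 0.0
time_s: 23.28
ee_pos: [504.1, -150.4, 159.9]
orientation: [-3.141, -0.005, -0.469]
force: [-0.3, -0.6, -0.8]
grip_width: 1.002
grasp_force: 0.0
time_s: 23.62
ee_pos: [488.9, -143.4, 166.7]
orientation: [3.141, 0.001, -0.469]
force: [0.3, -0.0, 0.2]
grip_width: 0.998
grasp_force: 0.0
[ 488.9 -143.4  166.7] [ 3.1412e+00  1.0000e-03 -4.6910e-01] [ 0.3 -0.   0.2]
spanner_grip 0.67 [239. 138. 264. 216.] rect ctr [ 513.3 -154.4] [12.7 51.4] deg 63.6
rack_top 0.97 [215. 100. 294. 216.] rect ctr [ 504.6 -147.7] [ 69.6 108.7] deg 63.1
```

View pics/w6.png

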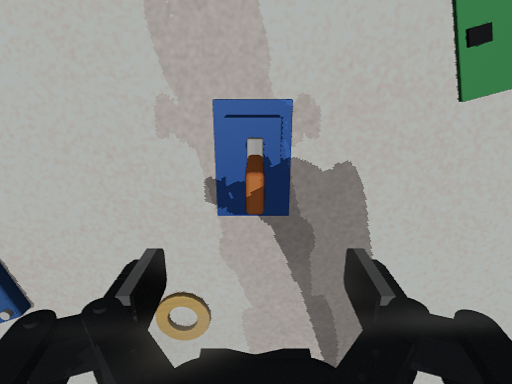

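The spanner stands upright in its rack at about (256,180) and the gripper is clear of it. Handing in.

```bash
python3 -c "
from h import *;print(r.sign_off())"
```

```text
the job is handed in; nothing more can be done
None
```

The ring is screwed in about 0.68 rad clockwise to its stop (torque rose from 0.2 to 0.7 N m), the spanner is back in its rack and released, and the job was handed in at about 24 s.

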